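# Grade turned couplers on a drop-through gauge

### The arm

A 7-joint arm with a two-finger parallel gripper is mounted at the origin on a cart in front of the work surface, level with it; the furniture and walls round the work are solid. World frame = base frame: x ahead of the robot, y to its left, z up, the work surface at z = 0. Lengths are in m, angles in rad, forces in N, time in s.
With the tool pointing down it reaches from about 0.35 to 0.9 m from the base axis. Payload 19.9 kg.
Tool frame: the origin (TCP) lies midway between the tips of the shut fingers; the grasp point (between the pads) lies 19 mm behind it; z points along the fingers, y is the line along which they close (so a half turn about z gives the same grasp; the last joint's range is limited). The gripper opens to 94 mm and grips with 3 to 60 N. Pads are 16 mm wide; open, the fingers measure 119 mm over their backs; the gripper's body (75 mm by 177 mm) begins 78 mm behind the grasp point.
Start: joints at [1.071, 0.417, -0.01, 1.614, 0.005, 1.111, -0.053], TCP at [0.277, -0.56, 0.205] pointing down, gripper open.
Joint ranges: [-2.81, 2.81], [-0.39, 2.02], [-1.27, 1.25], [0.06, 2.57], [-1.19, 4.33], [0.19, 2], [-2.82, 2.82]. Speed limits (rad/s): [1.89, 1.89, 2.39, 2.39, 3.01, 3.01, 3.01].

### API

Orientations are given as a unit quaternion [w, x, y, z].
In Python, from bench import bot, optics, order gives the robot as it stands. The module is installed in compiled form; this text tells all that it offers.
- The arm moves only by the shell command python3 -m crank 'ROWS' [FORCE]. ROWS is JSON, one flat list of numbers, 7 for each row, row after row: the shift along the tool's x, y, z in cm, then the turn, a rotation vector about the tool's x, y, z in degrees, then the closure, from 0 (fully open) to 1 (shut). A call has exactly 8 rows; each row is the pose to reach, as a shift and turn from the pose commanded when the call began, along the tool's axes at that moment; what a row does not reach only later rows make up. A row lasts 1/10 s, in which the tool goes at most 50 mm and 8.59 degrees, less where a joint would pass 70% of its speed; a pose out of reach is approached as far as the arm can. A call with a gripper value outside its range is refused whole. The fingers move at their own pace and stop on an object; FORCE is the grip in N (left out, the last holds). Time passes only in rows, so rows that repeat a pose let the fingers close, or fill a call up. It gives the time, the measured TCP pose, the force, the opening and the grip force at its end, in the units of the state.
- bot.get_state(): the state, without advancing time (a new reading comes with each control period).
- optics.snapshot(name): name is "scene" or "top" or "wrist"; returns (picture, depth): 480x640x3 uint8, blue, green, red; 480x640 float32, m along the optical axis (not along the pixel's ray), 0 where there is no reading.
- optics.camera_model(name): a dict with "camera_matrix" (3x3 intrinsics, pixels), "k1" (the pictures are not rectified: a ray, as slopes to the right and down, at radius r is drawn at 1 + k1 r^2 times it, then the intrinsics apply), "view" (4x4, takes a point from world to camera coordinates). Camera axes: x right, y up, looking along -z (the intrinsics and any distortion apply to the point x, -y, -z); pixel columns grow to the right and rows downward; lengths in m; the calibration is good to about 2 mm. A picture is of the moment at which its call begins: read the wrist's pose just before it. camera_model takes no time and is no camera call; for the wrist camera it gives the pose at the moment of the call.
- order.job_done(): hands the job in; it is judged then, once.
The state is a dict: "clock": time; "joint_pos": joint angles; "dq": joint speeds; "effort": joint torques, N m; "position": TCP position; "ee_rot": TCP orientation; "ft_force": force on the tool from outside, world axes, zero at the start; "torque": the same for the moment, N m; "gripper_width": opening from 0.0 (shut) to 1.0 (fully open); "grasp_force": force on a finger pad.
Only numpy, scipy, OpenCV 4.12 (cv2) and the standard library are available. Lean on these libraries where they do the work, as an engineer would, in place of code of your own. Each camera call takes 0.05 s, during which the arm holds its last target. There are 200 camera calls.

### The job

Draw the gauge's dust cover open and grade every steel coupler in the bin by fit: offer it to the small bore first and let it drop through if it fits, else let it drop through the large bore if it fits that, and put those that fit neither in the aluminium reject tray. When all are graded, slide the dust cover fully shut again; leave the odds and ends in the bin and the other things on the bench alone.

Things in the scene. Friction and masses are not known exactly. Their poses are not given: they have to be found in the camera images.
- gauge: fixed gauge: grey box 120 mm (its x) by 150 mm (its y); upper face of its 8 mm steel top plate 120 mm above the origin (centre of the underside). Two bores through the plate, each over a closed catch pocket with a clear window toward the robot (-x); small bore's pocket at y > 0, large bore's at y < 0. What drops through a bore cannot be got out again
- small_bore (a point): centre of the mouth of the small bore, 29 mm across with a 1.5 mm chamfer, on the upper face of the plate; axis vertical. Passes a 26 mm coupler, stops 32 and 38 mm ones
- large_bore (a point): centre of the mouth of the large bore, 35 mm across with a 1.5 mm chamfer, on the upper face of the plate, 72 mm from the small bore (toward -y of the gauge). Passes 26 and 32 mm couplers, stops 38 mm ones
- cover (a joint): sliding black dust cover on the gauge, 52 x 138 x 4 mm, which lies on the plate; 0 = closed, over both bores; 0.062 m = fully open, drawn toward the robot (-x of the gauge). About 1.5 N of friction; it stays where it is left. Fully open, its edge is 18 mm clear of the large bore's rim and its knob stands 62 mm in front of the line of the bores
- cover_knob (a point): top centre of the cover's round upright knob, 17 mm across and 26 mm tall, which moves with the cover; the knob's foot is 26 mm below this point
- bin: fixed shallow grey parts bin, 200 mm (its x) by 250 mm (its y), walls 4 mm thick and 26 mm high, floor 4 mm thick; origin: centre of the underside
- tray: loose shallow aluminium reject tray, 0.6 kg, 160 mm (its x) by 90 mm (its y), walls 4 mm thick and 26 mm high, floor 4 mm thick; origin: centre of the underside. A small look-only lip sticks out at +x
- coupler_a: turned plain steel coupler, 44 mm tall, upright in the bin at first: round body 20 mm tall and 26, 32 or 38 mm across (undersize, good, oversize; which one is not told), topped by a round neck 14 mm across and 24 mm tall to hold it by. Origin: centre of the body's underside; z along the axis toward the neck. None if absent
- coupler_b: turned plain steel coupler, 44 mm tall, upright in the bin at first: round body 20 mm tall and 26, 32 or 38 mm across (undersize, good, oversize; which one is not told), topped by a round neck 14 mm across and 24 mm tall to hold it by. Origin: centre of the body's underside; z along the axis toward the neck. None if absent
- coupler_c: turned plain steel coupler, 44 mm tall, upright in the bin at first: round body 20 mm tall and 26, 32 or 38 mm across (undersize, good, oversize; which one is not told), topped by a round neck 14 mm across and 24 mm tall to hold it by. Origin: centre of the body's underside; z along the axis toward the neck. None if absent
- coupler_d: turned plain steel coupler, 44 mm tall, upright in the bin at first: round body 20 mm tall and 26, 32 or 38 mm across (undersize, good, oversize; which one is not told), topped by a round neck 14 mm across and 24 mm tall to hold it by. Origin: centre of the body's underside; z along the axis toward the neck. None if absent
- coupler_e: turned plain steel coupler, 44 mm tall, upright in the bin at first: round body 20 mm tall and 26, 32 or 38 mm across (undersize, good, oversize; which one is not told), topped by a round neck 14 mm across and 24 mm tall to hold it by. Origin: centre of the body's underside; z along the axis toward the neck. None if absent
- coupler_f: turned plain steel coupler, 44 mm tall, upright in the bin at first: round body 20 mm tall and 26, 32 or 38 mm across (undersize, good, oversize; which one is not told), topped by a round neck 14 mm across and 24 mm tall to hold it by. Origin: centre of the body's underside; z along the axis toward the neck. None if absent
- end_cap: black round end cap, 34 mm across and 12 mm tall, lying in the bin; origin: centre of its underside. Not a coupler
- mount: bright stepped swivel ring, 32 mm across and 28 mm tall, standing in the bin; origin: centre of its underside. Not a coupler
- pen: white short marker cap, 17 mm thick and 50 mm long along its y, lying in the bin; origin: centre of its underside. Not a coupler
- tape_roll: bystander: yellow tape roll, 63 mm across, 19 mm tall, lying on the bench; origin: centre of its underside
- flux_bottle: bystander: small red bottle, 36 mm across, 78 mm tall, standing on the bench; origin: centre of its underside
- yellow_driver: bystander: small black and yellow screwdriver, 140 mm long along its y, lying on the bench; origin: centre of its underside

How it is judged:
On the way, in this order (a step that is already met when the one before it is completed fails the run):
1. the dust cover is drawn open (value of joint cover above 0.05 m), for 0.2 s.
2. every coupler is graded: undersize ones in the small bore's pocket, good ones in the large bore's pocket, oversize ones in the reject tray (x of coupler_a in the frame of gauge between -0.06 and 0.06 m and y of coupler_a in the frame of gauge between -0.075 and 0 m and z of coupler_a in the frame of gauge between 0 and 0.1 m and linear speed of each of coupler_a, coupler_b, coupler_c, coupler_d, coupler_e, coupler_f below 0.03 m/s and x of coupler_b in the frame of gauge between -0.06 and 0.06 m and y of coupler_b in the frame of gauge between 0 and 0.075 m and z of coupler_b in the frame of gauge between 0 and 0.1 m and x of coupler_c in the frame of tray between -0.076 and 0.076 m and y of coupler_c in the frame of tray between -0.041 and 0.041 m and z of coupler_c in the frame of tray between 0 and 0.04 m and x of coupler_d in the frame of gauge between -0.06 and 0.06 m and y of coupler_d in the frame of gauge between 0 and 0.075 m and z of coupler_d in the frame of gauge between 0 and 0.1 m and x of coupler_e in the frame of tray between -0.076 and 0.076 m and y of coupler_e in the frame of tray between -0.041 and 0.041 m and z of coupler_e in the frame of tray between 0 and 0.04 m and x of coupler_f in the frame of gauge between -0.06 and 0.06 m and y of coupler_f in the frame of gauge between -0.075 and 0 m and z of coupler_f in the frame of gauge between 0 and 0.1 m), for 0.2 s.
At the end, for the whole second after the job is handed in: every coupler present is at rest where its fit sends it: 26 mm ones inside the gauge in the small bore's pocket, 32 mm ones in the large bore's pocket, 38 mm ones in the reject tray (standing or lying); the cover is closed to within 6 mm; the end cap, swivel ring and marker cap are still in the bin (all of step 2 and value of joint cover below 0.006 m and x of end_cap in the frame of bin between -0.1 and 0.1 m and y of end_cap in the frame of bin between -0.125 and 0.125 m and x of mount in the frame of bin between -0.1 and 0.1 m and y of mount in the frame of bin between -0.125 and 0.125 m and x of pen in the frame of bin between -0.1 and 0.1 m and y of pen in the frame of bin between -0.125 and 0.125 m and z of each of end_cap, mount, pen in the frame of bin below 0.06 m); the robot touches nothing.
It fails at once if a bystander on the bench was moved more than 3 cm (distance of any of tape_roll, flux_bottle, yellow_driver from where it was at the start of the episode above 0.03 m).
Of coupler_a, coupler_b, coupler_c, coupler_d, coupler_e, coupler_f only 3 to 4 are there at a start; the rules pass over those that are not, and their reading is None.
At some moment in a run one of tray, end_cap, pen may be knocked a few centimetres aside while the robot is not near it.
It also fails if it takes over 210 s, if anything falls off the work surface, if the arm or the gripper's body presses on something with over 40 N, if the wrist force passes 120 N, or if a joint passes its speed limit or range.

## Working session

There is one attempt and no reset: what is moved stays moved. The work goes in short steps, Python scripts to look and compute and a shell command to move; the robot and the scene stay as the last step left them, time stands still between calls to the robot, and variables do not carry over. Pictures are saved under pics/ and viewed, at most 14 in all, crops included, and the job is handed in when it is done.

```bash
mkdir -p pics
cat > h.py <<'E'
import numpy as np, cv2
from scipy.spatial.transform import Rotation as R
from bench import bot, optics, order
def rays(cm,px):
    K=np.array(cm["camera_matrix"],float);k=cm["k1"];V=np.array(cm["view"])
    u=cv2.undistortPoints(np.array(px,float).reshape(-1,1,2),K,np.array([k,0,0,0.])).reshape(-1,2)
    d=np.c_[u[:,0],-u[:,1],-np.ones(len(u))]
    return -V[:3,:3].T@V[:3,3], d@V[:3,:3]   # depth-normalised world rays
def onplane(cm,px,z):
    o,d=rays(cm,px); return o+d*((z-o[2])/d[:,2])[:,None]
def bydepth(cm,px,dep):
    o,d=rays(cm,px); return np.array([o+di*dep[int(round(p[1])),int(round(p[0]))] for di,p in zip(d,px)])
def proj(cm,P):
    K=np.array(cm["camera_matrix"],float);V=np.array(cm["view"]);P=np.atleast_2d(P)
    c=P@V[:3,:3].T+V[:3,3]; s=np.c_[c[:,0],-c[:,1]]/-c[:,2:]; s=s*(1+cm["k1"]*(s**2).sum(1))[:,None]
    return s*[K[0,0],K[1,1]]+[K[0,2],K[1,2]]
def quat():
    s=bot.get_state(); q=s["ee_rot"]; return s,R.from_quat([q[1],q[2],q[3],q[0]])
def to_tool(target):
    "cm shift in tool axes from measured pose to world target (TCP)"
    s,r=quat(); return np.round(r.inv().apply(np.array(target)-s["position"])*100,2)
def snap(n,name=None):
    cm=optics.camera_model(n); p,d=optics.snapshot(n)
    if name: cv2.imwrite(f"pics/{name}.png",p)
    return cm,p,d
E
python3 - <<'E'
from h import *
s,r=quat();print(s);print(r.as_matrix().round(3))
for n in("scene","top"):
    cm,p,d=snap(n,n); np.savez(n,p=p,d=d); o,_=rays(cm,[[320,240]]);print(n,o,cm["k1"],cm["camera_matrix"])
E
```

```text
{'clock': 0.0, 'joint_pos': array([ 1.07051132,  0.41795609, -0.01033029,  1.61421236,  0.00467036,
        1.11070172, -0.05299182]), 'dq': array([-0.00204299, -0.0016234 , -0.00010832, -0.00079132,  0.00130009,
        0.00060499, -0.00079898]), 'effort': array([ 6.29292608e-04, -8.51240230e+01,  6.39061332e-01, -4.25988400e+01,
       -4.87710186e-02,  1.86386862e-02,  7.08244488e-05]), 'position': array([ 0.2766194 , -0.56000492,  0.20482027]), 'ee_rot': array([-6.03368574e-04,  9.73801295e-01,  2.27399747e-01, -1.69422133e-04]), 'ft_force': array([0.05994682, 0.39481158, 0.36305102]), 'torque': array([-0.07629094, -0.01880082,  0.03195327]), 'grasp_force': 0.0, 'gripper_width': 1.003698793668501}
[[ 0.897  0.443 -0.001]
 [ 0.443 -0.897  0.001]
 [-0.    -0.001 -1.   ]]
scene [-0.21228235  0.38573877  0.9188191 ] -0.07704087541685549 [[545.12812669   0.         315.10325587]
 [  0.         545.12812669 230.98614264]
 [  0.           0.           1.        ]]
top [ 0.33725249 -0.03258884  1.63114211] -0.13203302936205 [[600.01058655   0.         310.37544818]
 [  0.         600.01058655 241.27709017]
 [  0.           0.           1.        ]]
```

View pics/top.png

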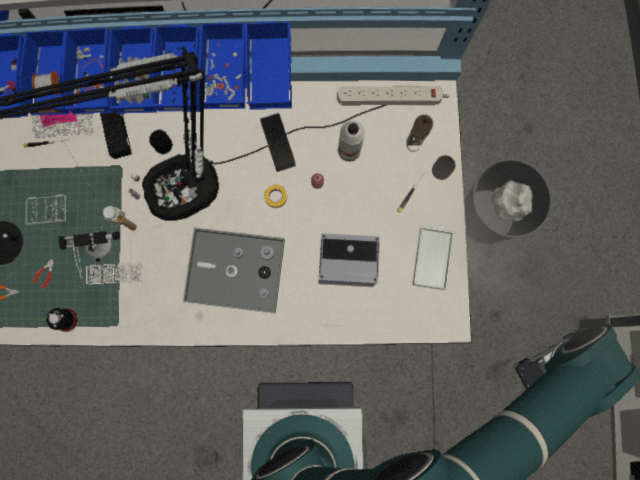

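View pics/scene.png

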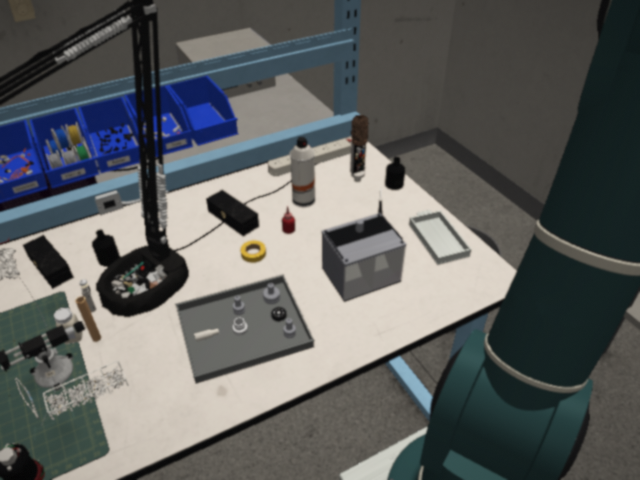

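The top view shows the bin at about (235,270). In it are couplers at (238,252), (267,252) and (264,293), the cap at (264,272), the ring at (232,271) and the marker at (206,265). The gauge is at (349,259) with its knob at (350,248), and the tray is at (433,258). The scene view agrees: 3 couplers, with the gauge windows facing the robot.

Run:
```python
from h import *
cm=optics.camera_model("top");z=np.load("top.npz");p,d=z["p"],z["d"]
def pts(n,px,h): print(n,onplane(cm,px,h).round(4).tolist(),"depth z",bydepth(cm,px,d)[:,2].round(3))
pts("neck",[[238,251],[267,251],[264,293]],.048)
pts("knob",[[350,248]],.15)
hsv=cv2.cvtColor(p,cv2.COLOR_BGR2HSV)
# plate: by height from depth
H,W=d.shape;vv,uu=np.mgrid[:H,:W]
o,dr=rays(cm,np.c_[uu.ravel(),vv.ravel()]);P=(o+dr*d.reshape(-1,1)).reshape(H,W,3)
np.save("P",P)
def rect(n,m,h):
    c=max(cv2.findContours(m.astype(np.uint8),0,1)[0],key=cv2.contourArea)
    w=onplane(cm,c.reshape(-1,2).astype(float),h)[:,:2]
    r=cv2.minAreaRect((w*1000).astype(np.float32));print(n,r,len(c))
roi=lambda a,b,c,e:(uu>a)&(uu<b)&(vv>c)&(vv<e)
rect("gauge",roi(310,395,220,300)&(P[...,2]>.1)&(P[...,2]<.16),.12)
rect("tray",roi(400,465,215,300)&(P[...,2]>.012)&(P[...,2]<.06),.026)
rect("bin",roi(170,300,215,325)&(P[...,2]>.002)&(hsv[...,2]<170),.026)
for q in[(238,251),(267,251),(264,293),(350,248)]:
    print(q,P[q[1]-8:q[1]+9:2,q[0],2].round(3),P[q[1],q[0]-8:q[0]+9:2,2].round(3))
c=np.hstack([cv2.resize(p[215:325,180:300],None,fx=4,fy=4,interpolation=2),cv2.resize(p[215:325,310:390],None,fx=4,fy=4,interpolation=2)])
cv2.imwrite("pics/c1.png",c)
```

```text
neck [[0.5691, 0.1655, 0.048], [0.5682, 0.0878, 0.048], [0.4562, 0.0958, 0.048]] depth z [0.046 0.054 0.049]
knob [[0.5584, -0.1272, 0.15]] depth z [0.145]
gauge ((536.8679809570312, -126.18963623046875), (150.28602600097656, 122.51882934570312), 86.03604888916016) 209
tray ((552.7724609375, -360.82818603515625), (94.07620239257812, 173.1218719482422), 80.178466796875) 185
bin ((521.46435546875, 179.92333984375), (254.39854431152344, 207.2864990234375), 82.55323028564453) 338
(238, 251) [0.007 0.005 0.003 0.05  0.046 0.047 0.028 0.02  0.004] [ 0.003 -0.002  0.046  0.038  0.046  0.023  0.016  0.005  0.007]
(267, 251) [-0.     0.007  0.022  0.047  0.054  0.05   0.028  0.024  0.024] [0.002 0.027 0.022 0.042 0.054 0.023 0.025 1.631 0.006]
(264, 293) [ 0.008  0.008  0.027  0.044  0.049  0.023  0.019 -0.     0.004] [-0.001 -0.001  0.024  0.05   0.049  0.022  0.025  0.007 -0.003]
(350, 248) [0.128 0.128 0.121 0.153 0.145 0.152 0.14  0.118 0.125] [0.122 0.126 0.121 0.154 0.145 0.149 0.126 0.122 0.13 ]
```

View pics/c1.png

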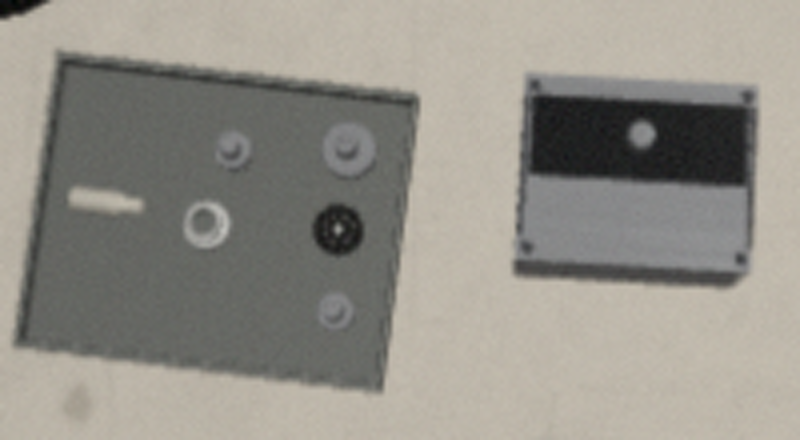

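Body widths in the crop are about 9.5, 13.7 and 9 px, so two couplers look 26 mm and one looks 38 mm. I'll check them from close by. First I move over the knob with the tool turned to the gauge's axes.

```bash
python3 -m crank '[44.5,-26.4,-2,0,0,30,0.3,44.5,-26.4,-2,0,0,30,0.3,44.5,-26.4,-2,0,0,30,0.3,44.5,-26.4,-2,0,0,30,0.3,44.5,-26.4,-2,0,0,30,0.3,44.5,-26.4,-2,0,0,30,0.3,44.5,-26.4,-2,0,0,30,0.3,44.5,-26.4,-2,0,0,30,0.3]' 30
cat >> h.py <<'E'
GX=np.array([np.cos(np.radians(-4)),np.sin(np.radians(-4)),0]);GY=np.array([-GX[1],GX[0],0])
def report(t):
    s,r=quat(); print("shift",to_tool(t),"tool x heading",np.degrees(np.arctan2(*r.as_matrix()[1::-1,0])).round(2),"pos",s["position"].round(4))
E
python3 -c "
from h import *
report([.5584,-.1272,.22])"
```

```text
clock: 0.9
position: [0.4901, -0.2317, 0.2206]
ee_rot: [-0.0, 0.999, -0.032, -0.0]
ft_force: [1.2, -0.1, 0.2]
gripper_width: 0.701
grasp_force: 0.0
shift [  6.14 -10.87   0.06] tool x heading -3.72 pos [ 0.4901 -0.2317  0.2206]
```

```bash
python3 -m crank '[6.1,-10.9,0,0,0,0,0.3,6.1,-10.9,0,0,0,0,0.3,6.1,-10.9,0,0,0,0,0.3,6.1,-10.9,0,0,0,0,0.3,6.1,-10.9,0,0,0,0,0.3,6.1,-10.9,0,0,0,0,0.3,6.1,-10.9,0,0,0,0,0.3,6.1,-10.9,0,0,0,0,0.3]'
python3 -c "
from h import *
cm,p,d=snap('wrist','w1'); report([.5584,-.1272,.22]); print(proj(cm,[[.5584,-.1272,.15]]),rays(cm,[[320,240]]))
np.savez('w1',p=p,d=d)"
```

```text
clock: 1.7
position: [0.557, -0.1297, 0.2206]
ee_rot: [0.0, 0.999, -0.033, -0.0]
ft_force: [0.8, 1.0, 0.4]
gripper_width: 0.7
grasp_force: 0.0
shift [ 0.12 -0.24  0.06] tool x heading -3.77 pos [ 0.5571 -0.1295  0.2206]
[[311.91422155 248.72982353]] (array([ 0.62843298, -0.13532681,  0.39991097]), array([[-0.24952645,  0.00918013, -0.96835382]]))
```

View pics/w1.png

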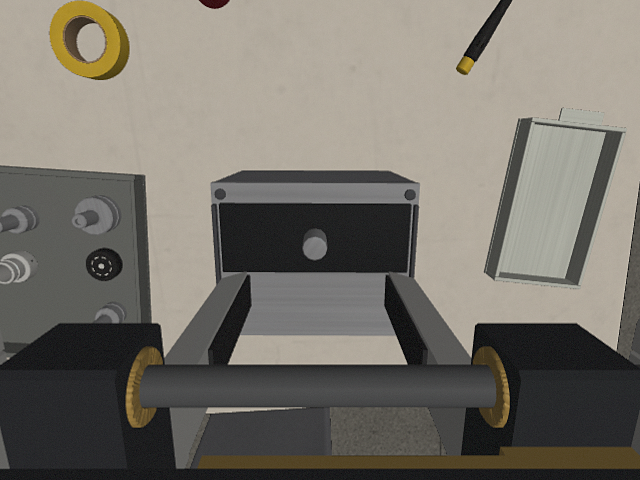

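The wrist view shows the knob top at (315,247), about 1 mm from the prediction, with the plate level in the image. I'll refine the position, descend and grip.

```bash
python3 -c "
from h import *
cm=optics.camera_model('wrist');k=onplane(cm,[[315,247]],.15)[0];print(k);report([k[0],k[1],.128])
print(onplane(cm,[[213,204],[418,204],[219,272],[413,272]],.12))"
```

```text
[ 0.55953911 -0.12913346  0.15      ]
shift [ 0.24 -0.05  9.26] tool x heading -3.77 pos [ 0.5571 -0.1295  0.2206]
[[ 0.58835396 -0.05684959  0.12      ]
 [ 0.5786097  -0.20504791  0.12      ]
 [ 0.5364367  -0.0545555   0.12      ]
 [ 0.52678752 -0.20116563  0.12      ]]
```

```bash
python3 -m crank '[0.2,0,5,0,0,0,0.5,0.2,0,9.2,0,0,0,0.5,0.2,0,9.2,0,0,0,0.5,0.2,0,9.2,0,0,0,0.9,0.2,0,9.2,0,0,0,1,0.2,0,9.2,0,0,0,1,0.2,0,9.2,0,0,0,1,0.2,0,9.2,0,0,0,1]' 30; python3 -m crank '[-1,0,0,0,0,0,1,-2.5,0,0,0,0,0,1,-4,0,0,0,0,0,1,-5.3,0,0,0,0,0,1,-6.1,0,0,0,0,0,1,-6.3,0,0,0,0,0,1,-6.3,0,0,0,0,0,1,-6.3,0,0,0,0,0,1]'
```

```text
clock: 2.55
position: [0.5594, -0.1279, 0.1287]
ee_rot: [-0.001, 0.999, -0.032, 0.0]
ft_force: [0.1, 7.0, 2.2]
gripper_width: 0.174
grasp_force: 30.0
clock: 3.35
position: [0.4984, -0.1237, 0.1289]
ee_rot: [-0.001, 0.999, -0.032, 0.002]
ft_force: [13.2, 6.1, -9.3]
gripper_width: 0.174
grasp_force: 30.0
```

```bash
python3 -m crank '[0,0,0,0,0,0,0.5,0,0,0,0,0,0,0.3,0,0,0,0,0,0,0.3,0,0,-5,0,0,0,0.3,0,0,-10,0,0,0,0.3,3,0,-12,0,0,0,0.3,3,0,-12,0,0,0,0.3,3,0,-12,0,0,0,0.3]'
python3 - <<'E'
from h import *
cm,p,d=snap('wrist','w2'); report([.5,0,.25])
np.savez('w2',p=p,d=d)
top,pt,_=snap('top')
cv2.imwrite('pics/c2.png',np.hstack([p[100:420,180:640],]))
g=cv2.GaussianBlur(cv2.cvtColor(p,6),(5,5),0)
E
```

```text
clock: 4.15
position: [0.5263, -0.1269, 0.2483]
ee_rot: [0.0, 0.999, -0.032, -0.0]
ft_force: [-0.0, 0.0, -0.3]
gripper_width: 0.705
grasp_force: 0.0
shift [ -3.39 -12.49  -0.22] tool x heading -3.72 pos [ 0.5257 -0.1268  0.2478]
```

View pics/w2.png

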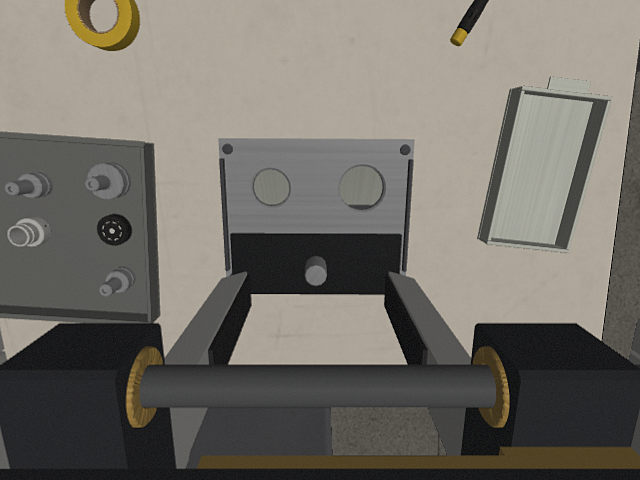

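The cover is open. The bores are at (272,187) and (361,187), the knob at (316,272), the couplers' necks at (12,187), (95,184) and (107,289), and the tray at (543,170).

Run:
```python
from h import *
cm=optics.camera_model('wrist');z=np.load('w2.npz');p,d=z['p'],z['d']
g=cv2.cvtColor(p,6); hsv=cv2.cvtColor(p,cv2.COLOR_BGR2HSV)
m=(hsv[...,1]>18).astype(np.uint8)
P=[]
for nm,(x,y),r in(("S",(272,187),30),("L",(361,187),34)):
    e=cv2.Canny(g[y-r:y+r,x-r:x+r],40,100); ys,xs=np.nonzero(e)
    w=onplane(cm,np.c_[xs+x-r,ys+y-r],.12)[:,:2]
    # outer rim: fit enclosing circle
    c,rad=cv2.minEnclosingCircle((w*1000).astype(np.float32)); print(nm,c,rad)
    w=onplane(cm,[[x,y]],.12)[0];print(w);P.append(w)
print("sep",np.linalg.norm(P[0]-P[1]),np.degrees(np.arctan2(P[0][0]-P[1][0],P[0][1]-P[1][1])))
print("knob",onplane(cm,[[316,272]],.15))
print("plate",onplane(cm,[[219,140],[414,140]],.12))
for a,b in(([53,0],0),):pass
cv2.imwrite('pics/c3.png',cv2.resize(p[130:330,0:160],None,fx=3.7,fy=3,interpolation=2))
```

```text
S (563.1611938476562, -94.2095947265625) 16.2072811126709
[ 0.56296986 -0.09459929  0.12      ]
L (557.9517211914062, -164.71533203125) 19.384157180786133
[ 0.55844542 -0.16437093  0.12      ]
sep 0.0699181848589245 3.71022307581434
knob [[ 0.50085603 -0.12525674  0.15      ]]
plate [[ 0.60122617 -0.05761131  0.12      ]
 [ 0.5916028  -0.20602819  0.12      ]]
```

View pics/c3.png

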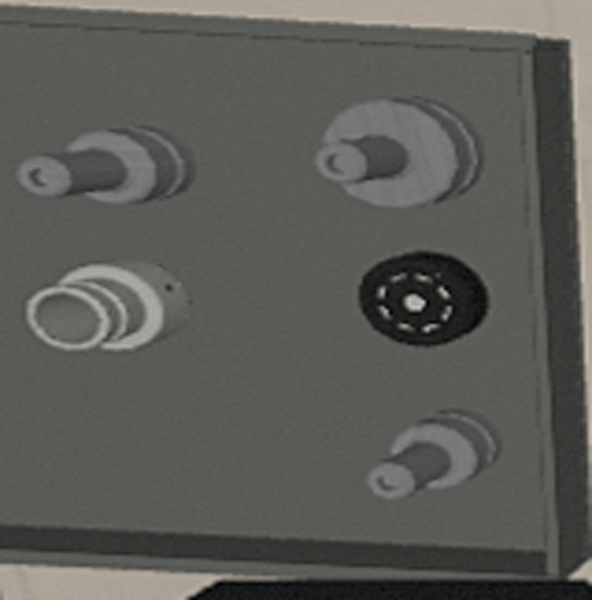

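The rims fit at 16.2 and 19.4 mm radius against 16 and 19 expected, so the bore points are good. The two small bodies are about 0.68 of the large one, so 26, 26 and 38 mm. Next I move over the near coupler.

```bash
python3 -c "
from h import *
report([.456,.096,.13])"; python3 -m crank '[-5,-16,0,0,0,0,0.5,-8.4,-21.8,0,0,0,0,0.5,-8.4,-21.8,0,0,0,0,0.5,-8.4,-21.8,5,0,0,0,0.5,-8.4,-21.8,11,0,0,0,0.5,-8.4,-21.8,11,0,0,0,0.5,-8.4,-21.8,11,0,0,0,0.5,-8.4,-21.8,11,0,0,0,0.5]'; python3 -c "
from h import *
cm,p,d=snap('wrist','w3'); report([.456,.096,.13]); print(proj(cm,[.456,.096,.048]),proj(cm,[.569,.1655,.048]),proj(cm,[.568,.088,.048]))"
```

```text
shift [ -8.36 -21.78  11.77] tool x heading -3.72 pos [ 0.5255 -0.1268  0.2476]
clock: 5.05
position: [0.4561, 0.0958, 0.1383]
ee_rot: [0.0, 0.999, -0.032, -0.001]
ft_force: [0.8, -0.3, 0.8]
gripper_width: 0.498
grasp_force: 0.0
shift [-0.1  -0.04  0.92] tool x heading -3.75 pos [0.457  0.0956 0.1392]
[[315.55102252 242.78077417]] [[196.82192002  80.84184174]] [[316.61986146  74.28709603]]
```

View pics/w3.png

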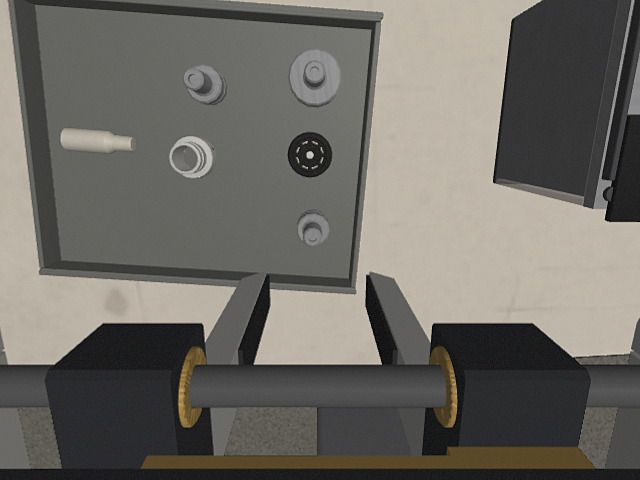

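The wrist view shows the necks at (312,237), (196,77) and (314,71), with bodies at (313,227), (205,85) and (315,77). I'll measure body widths metrically and compute the grasp shift.

Run:
```python
from h import *
cm=optics.camera_model('wrist');p=cv2.imread('pics/w3.png')
n=onplane(cm,[[312,237],[196,77],[314,71]],.048);print(n.round(4))
report([n[0][0],n[0][1],.031])
g=cv2.cvtColor(p,6).astype(int)
# half widths of body along rays perpendicular to view tilt: print bounding box of pixels differing from floor
fl=np.median(g[180:260,80:160]);m=(np.abs(g-fl)>14).astype(np.uint8)
m=cv2.morphologyEx(m,cv2.MORPH_OPEN,np.ones((3,3)))
N,l,st,c=cv2.connectedComponentsWithStats(m)
for s in st:
    if 300<s[4]<6000: print(s)
cv2.imwrite('pics/c4.png',np.hstack([cv2.resize(p[y-35:y+35,x-35:x+35],(260,260),interpolation=2) for x,y in((313,230),(205,85),(315,77))]))
```

```text
[[0.4613 0.098  0.048 ]
 [0.5727 0.1656 0.048 ]
 [0.5714 0.0892 0.048 ]]
shift [ 0.41 -0.27 10.82] tool x heading -3.75 pos [0.457  0.0956 0.1392]
[ 290   48   53   56 2114]
[184  65  39  36 892]
[  60  128   72   24 1358]
[ 288  131   45   47 1566]
[169 136  44  42 862]
[298 214  31  31 642]
```

View pics/c4.png

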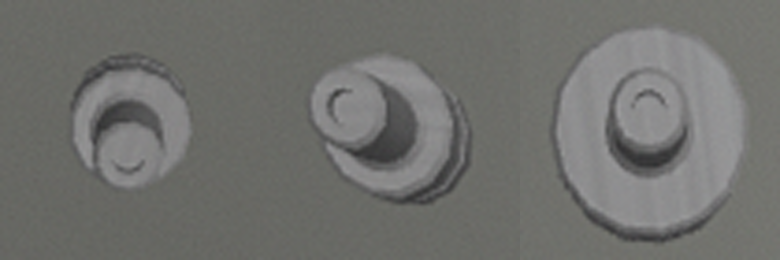

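```bash
python3 -m crank '[0.4,-0.3,5,0,0,0,0.5,0.4,-0.3,9,0,0,0,0.5,0.4,-0.3,10.8,0,0,0,0.5,0.4,-0.3,10.8,0,0,0,0.5,0.4,-0.3,10.8,0,0,0,0.8,0.4,-0.3,10.8,0,0,0,1,0.4,-0.3,10.8,0,0,0,1,0.4,-0.3,10.8,0,0,0,1]' 25;  python3 -m crank '[0,0,0,0,0,0,1,0,0,-5,0,0,0,1,0,0,-10,0,0,0,1,0,0,-15,0,0,0,1,0,0,-17,0,0,0,1,0,0,-17,0,0,0,1,0,0,-17,0,0,0,1,0,0,-17,0,0,0,1]'; python3 -c "
from h import *
cm,p,d=snap('wrist','w4'); s,r=quat(); t=s['position']; print(proj(cm,[t,t+[0,0,.017]]))
cv2.imwrite('pics/c5.png',cv2.resize(p[200:340,200:440],None,fx=2.5,fy=2.5,interpolation=2)); report([.5605,-.0922,.17])"
```

```text
clock: 5.9
position: [0.4615, 0.0989, 0.0315]
ee_rot: [-0.0, 0.999, -0.033, 0.001]
ft_force: [-0.3, -0.2, 0.8]
gripper_width: 0.193
grasp_force: 0.0
clock: 6.7
position: [0.4601, 0.0988, 0.1992]
ee_rot: [0.0, 0.999, -0.032, -0.001]
ft_force: [-0.4, -0.1, -1.9]
gripper_width: 0.144
grasp_force: 25.0
[[315.13911403 290.10382851]
 [314.95936336 304.34940505]]
shift [11.25 18.41  2.9 ] tool x heading -3.71 pos [0.4602 0.0988 0.1992]
```

View pics/c5.png

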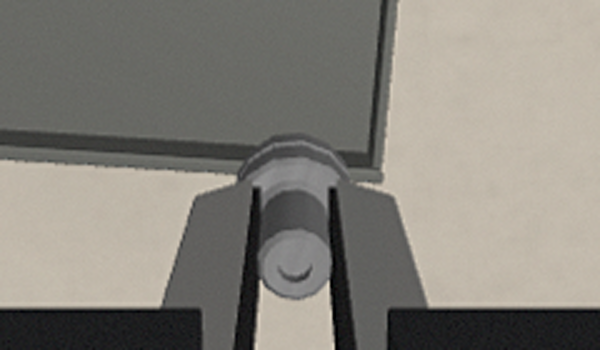

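The coupler is held centred: its neck top is at (318,305) in the full frame, against (315,304) predicted, which is the camera's small y bias. Carrying it to the small bore.

```bash
python3 -m crank '[3,5,-1,0,0,0,1,6,9.5,-1,0,0,0,1,8.5,14,-1,0,0,0,1,11.5,18.4,0,0,0,0,1,11.5,18.4,3,0,0,0,1,11.5,18.4,3.9,0,0,0,1,11.5,18.4,3.9,0,0,0,1,11.5,18.4,3.9,0,0,0,1]'; python3 -c "
from h import *
report([.5632,-.0923,.150]);print(bot.get_state()['ft_force'])
cm,p,d=snap('wrist','w5');cv2.imwrite('pics/c6.png',cv2.resize(p[150:350,160:480],None,fx=2.5,fy=2.5,interpolation=2))"
```

```text
clock: 7.55
position: [0.5636, -0.0909, 0.1618]
ee_rot: [-0.0, 0.999, -0.032, -0.0]
ft_force: [0.8, 0.2, -1.4]
gripper_width: 0.14
grasp_force: 25.0
shift [-0.03  0.15  1.18] tool x heading -3.62 pos [ 0.5636 -0.0909  0.1618]
[ 0.78742463  0.20243786 -1.42264493]
```

View pics/c6.png

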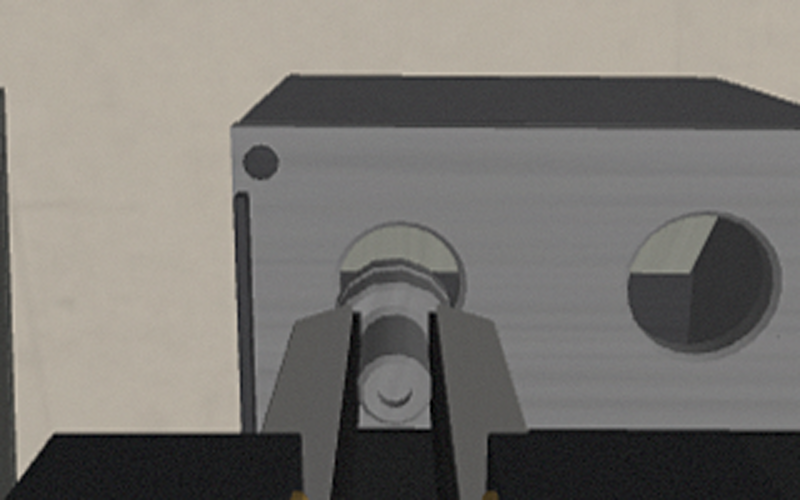

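The coupler stands just left of the bore (396 against 401 px, about 1.3 mm), which matches the computed shift. Correct and lower.

```bash
python3 -m crank '[0,0.15,0.5,0,0,0,1,0,0.15,1,0,0,0,1,0,0.15,1.2,0,0,0,1,0,0.15,1.5,0,0,0,1,0,0.15,1.8,0,0,0,1,0,0.15,2.1,0,0,0,1,0,0.15,2.1,0,0,0,1,0,0.15,2.1,0,0,0,1]'
```

```text
clock: 8.4
position: [0.5636, -0.0936, 0.1405]
ee_rot: [-0.0, 0.999, -0.032, -0.0]
ft_force: [0.7, -0.2, -0.7]
gripper_width: 0.142
grasp_force: 25.0
```

It's 7 mm into the small bore with no contact force, so it fits. Release, rise and go to the far-left coupler.

```bash
python3 -m crank '[0,0,0.6,0,0,0,1,0,0,0.6,0,0,0,0.9,0,0,0.6,0,0,0,0.6,0,0,0.6,0,0,0,0.5,0,0,0.6,0,0,0,0.5,0,0,-4,0,0,0,0.5,0,0,-7,0,0,0,0.5,0,0,-7,0,0,0,0.5]'; python3 -c "
from h import *
cm,p,d=snap('wrist','w6');report([.5727,.167,.14]);cv2.imwrite('pics/c7.png',p[120:360,120:480])"
```

```text
clock: 9.2
position: [0.5656, -0.0938, 0.2147]
ee_rot: [0.0, 0.999, -0.032, 0.003]
ft_force: [-0.2, -0.5, 0.1]
gripper_width: 0.498
grasp_force: 0.0
shift [ -0.9  -26.08   7.22] tool x heading -3.72 pos [ 0.5646 -0.0938  0.2124]
```

View pics/c7.png

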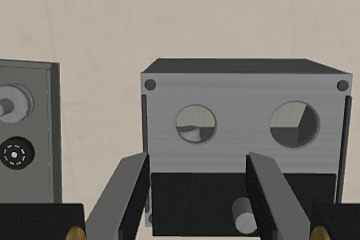

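The coupler has dropped into the small pocket; it is visible through the bore at about (192,130) in the crop. Next coupler.

```bash
python3 -m crank '[-0.2,-5,0,0,0,0,0.5,-0.4,-10,0,0,0,0,0.5,-0.6,-15,2,0,0,0,0.5,-0.9,-20,4,0,0,0,0.5,-0.9,-26,7.2,0,0,0,0.5,-0.9,-26,7.2,0,0,0,0.5,-0.9,-26,7.2,0,0,0,0.5,-0.9,-26,7.2,0,0,0,0.5]'
python3 - <<'E'
from h import *
cm,p,d=snap('wrist','w7'); report([.5727,.167,.031]); print(proj(cm,[.5727,.167,.048]))
cv2.imwrite('pics/c8.png',p[100:400,160:560])
E
```

```text
clock: 10.05
position: [0.5709, 0.1662, 0.1375]
ee_rot: [0.0, 0.999, -0.032, -0.001]
ft_force: [0.1, -0.2, 0.2]
gripper_width: 0.499
grasp_force: 0.0
shift [ 0.13 -0.17 10.7 ] tool x heading -3.75 pos [0.5714 0.1655 0.138 ]
[[314.53186268 240.64153482]]
```

View pics/c8.png

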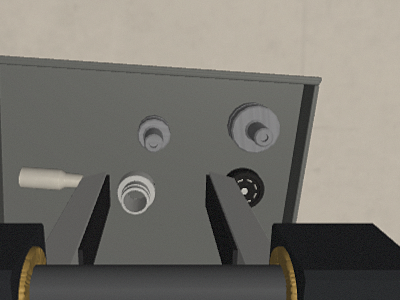

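The neck top is at (312,241), x as predicted and y a little to the left.

```bash
python3 -c "
from h import *
cm=optics.camera_model('wrist');n=onplane(cm,[[312,241]],.048)[0];print(n);report([n[0],n[1]+.0013,.031])"
python3 -m crank '[0.1,-0.3,5,0,0,0,0.5,0.1,-0.3,9,0,0,0,0.5,0.1,-0.3,10.7,0,0,0,0.5,0.1,-0.3,10.7,0,0,0,0.5,0.1,-0.3,10.7,0,0,0,0.8,0.1,-0.3,10.7,0,0,0,1,0.1,-0.3,10.7,0,0,0,1,0.1,-0.3,10.7,0,0,0,1]';  python3 -m crank '[0,0,0,0,0,0,1,0,0,-5,0,0,0,1,0,0,-10,0,0,0,1,0,0,-15,0,0,0,1,0,0,-17,0,0,0,1,0,0,-17,0,0,0,1,0,0,-17,0,0,0,1,0,0,-17,0,0,0,1]'; python3 -c "
from h import *
cm,p,d=snap('wrist','w8'); s,r=quat(); t=s['position']; print(proj(cm,[t,t+[0,0,.017]]))
cv2.imwrite('pics/c9.png',cv2.resize(p[200:340,200:440],None,fx=2.5,fy=2.5,interpolation=2)); report([.5632,-.0923,.16])"
```

```text
[0.57295927 0.16803589 0.048     ]
shift [ 0.14 -0.4  10.7 ] tool x heading -3.75 pos [0.5714 0.1655 0.138 ]
clock: 10.9
position: [0.5732, 0.1693, 0.0325]
ee_rot: [-0.0, 0.999, -0.032, 0.001]
ft_force: [-1.2, 0.4, 0.0]
gripper_width: 0.199
grasp_force: 0.0
clock: 11.7
position: [0.572, 0.1691, 0.2001]
ee_rot: [0.0, 0.999, -0.032, -0.001]
ft_force: [-0.1, -0.3, 0.3]
gripper_width: 0.139
grasp_force: 25.0
[[315.16728831 290.0709299 ]
 [314.99986609 304.30854835]]
shift [ 0.82 26.14  4.02] tool x heading -3.71 pos [0.572  0.1691 0.2001]
```

View pics/c9.png

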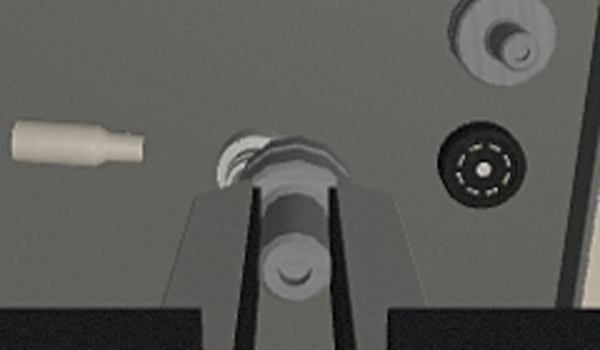

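It's held the same way as the first, with an equal body width. On to the small bore.

```bash
python3 -m crank '[0.2,5,-1,0,0,0,1,0.3,10,-1,0,0,0,1,0.4,15,-1,0,0,0,1,0.6,20,-1,0,0,0,1,0.8,24,-1,0,0,0,1,0.8,26.2,1,0,0,0,1,0.8,26.2,3.5,0,0,0,1,0.8,26.2,4,0,0,0,1]'; python3 -m crank '[0,0,0,0,0,0,1,0,0,0,0,0,0,1,0,0,0,0,0,0,1,0,0,0,0,0,0,1,0,0,0,0,0,0,1,0,0,0,0,0,0,1,0,0,0,0,0,0,1,0,0,0,0,0,0,1]';python3 -c "
from h import *
report([.5634,-.093,.150])"
```

```text
clock: 12.55
position: [0.5619, -0.093, 0.1583]
ee_rot: [-0.0, 0.999, -0.033, -0.003]
ft_force: [-0.0, 0.6, 0.2]
gripper_width: 0.141
grasp_force: 25.0
clock: 13.35
position: [0.5637, -0.0926, 0.1615]
ee_rot: [-0.0, 0.999, -0.032, -0.0]
ft_force: [0.5, -0.8, -0.3]
gripper_width: 0.143
grasp_force: 25.0
shift [-0.03  0.04  1.15] tool x heading -3.71 pos [ 0.5637 -0.0926  0.1615]
```

```bash
python3 -m crank '[0,0.05,0.5,0,0,0,1,0,0.05,1,0,0,0,1,0,0.05,1.2,0,0,0,1,0,0.05,1.5,0,0,0,1,0,0.05,1.8,0,0,0,1,0,0.05,2.1,0,0,0,1,0,0.05,2.1,0,0,0,1,0,0.05,2.1,0,0,0,1]'
```

```text
clock: 14.15
position: [0.5637, -0.093, 0.1403]
ee_rot: [-0.0, 0.999, -0.032, -0.0]
ft_force: [3.5, 0.6, -2.4]
gripper_width: 0.138
grasp_force: 25.0
```

It entered with light side contact only. Release and rise, then check the pocket.

```bash
python3 -m crank '[0,0,0.6,0,0,0,1,0,0,0.6,0,0,0,0.9,0,0,0.6,0,0,0,0.6,0,0,0.6,0,0,0,0.5,0,0,0.6,0,0,0,0.5,0,0,-4,0,0,0,0.5,0,0,-7,0,0,0,0.5,0,0,-7,0,0,0,0.5]'
python3 - <<'E'
from h import *
cm,p,d=snap('wrist','w9')
u,v=proj(cm,[.5629,-.0936,.12])[0].round().astype(int); print(u,v)
cv2.imwrite('pics/c10.png',np.hstack([cv2.resize(p[v-30:v+30,u-40:u+40],(390,290),interpolation=2),cv2.resize(cv2.imread('pics/w6.png')[v-30:v+30,u-40:u+40],(390,290),interpolation=2)]))
xs=[(uu,vv) for vv in range(v-14,v+15,4) for uu in range(u-14,u+15,4)]
P=bydepth(cm,xs,d)[:,2].reshape(8,8).round(3);print(P)
report([.5714,.0905,.14])
E
```

```text
clock: 14.95
position: [0.5654, -0.0934, 0.2146]
ee_rot: [0.0, 0.999, -0.032, 0.003]
ft_force: [-0.1, -0.1, -0.0]
gripper_width: 0.5
grasp_force: 0.0
316 245
[[0.023 0.023 0.025 0.024 0.024 0.024 0.023 0.023]
 [0.019 0.019 0.019 0.019 0.019 0.02  0.03  0.031]
 [0.015 0.015 0.015 0.015 0.015 0.013 0.036 0.036]
 [0.009 0.009 0.01  0.009 0.011 0.008 0.039 0.04 ]
 [0.006 0.006 0.012 0.012 0.006 0.005 0.039 0.043]
 [0.019 0.022 0.021 0.022 0.021 0.027 0.037 0.041]
 [0.112 0.029 0.029 0.029 0.027 0.028 0.034 0.114]
 [0.119 0.114 0.034 0.035 0.034 0.03  0.115 0.119]]
shift [ -0.52 -18.39   7.21] tool x heading -3.72 pos [ 0.5644 -0.0933  0.2122]
```

It's through: nothing in the bore is above 0.043 m. Now the wide coupler.

```bash
python3 -m crank '[-0.2,-5,0,0,0,0,0.5,-0.4,-10,0,0,0,0,0.5,-0.5,-15,2,0,0,0,0.5,-0.5,-18.4,5,0,0,0,0.5,-0.5,-18.4,7.2,0,0,0,0.5,-0.5,-18.4,7.2,0,0,0,0.5,-0.5,-18.4,7.2,0,0,0,0.5,-0.5,-18.4,7.2,0,0,0,0.5]'
python3 - <<'E'
from h import *
cm,p,d=snap('wrist','w10'); report([.5714,.0905,.031]); u,v=proj(cm,[.5714,.0905,.048])[0].round().astype(int);print(u,v)
# neck top: pixels whose depth point is above .04 near prediction
xs=[(a,b) for b in range(v-25,v+26) for a in range(u-25,u+26)]
P=bydepth(cm,xs,d);m=(P[:,2]>.042)&(P[:,2]<.054);print(m.sum(),(P[m].min(0)+P[m].max(0))/2,np.ptp(P[m],axis=0))
b=(P[:,2]>.018);print("body",np.ptp(P[b],axis=0))
E
```

```text
clock: 15.8
position: [0.5712, 0.0899, 0.1395]
ee_rot: [0.0, 0.999, -0.033, 0.001]
ft_force: [0.4, 0.8, 1.1]
gripper_width: 0.501
grasp_force: 0.0
shift [-0.   -0.06 10.87] tool x heading -3.8 pos [0.5712 0.0899 0.1397]
315 242
306 [0.57059208 0.08908426 0.04607872] [0.0135653  0.01332996 0.00783511]
body [0.09056375 0.03718339 0.30091108]
```

The neck's depth centre matches, and its 37 mm body is the oversize one. Grasp.

```bash
python3 -m crank '[0,-0.1,5,0,0,0,0.5,0,-0.1,9,0,0,0,0.5,0,-0.1,10.8,0,0,0,0.5,0,-0.1,10.8,0,0,0,0.5,0,-0.1,10.8,0,0,0,0.8,0,-0.1,10.8,0,0,0,1,0,-0.1,10.8,0,0,0,1,0,-0.1,10.8,0,0,0,1]';  python3 -m crank '[0,0,0,0,0,0,1,0,0,-5,0,0,0,1,0,0,-10,0,0,0,1,0,0,-15,0,0,0,1,0,0,-17,0,0,0,1,0,0,-17,0,0,0,1,0,0,-17,0,0,0,1,0,0,-17,0,0,0,1]'; python3 -c "
from h import *
report([.5634,-.093,.154])"
```

```text
clock: 16.65
position: [0.5712, 0.0918, 0.0315]
ee_rot: [-0.0, 0.999, -0.032, 0.001]
ft_force: [0.4, 0.0, -0.2]
gripper_width: 0.194
grasp_force: 0.0
clock: 17.45
position: [0.57, 0.0916, 0.1991]
ee_rot: [0.0, 0.999, -0.032, -0.001]
ft_force: [0.4, -0.2, -0.4]
gripper_width: 0.143
grasp_force: 25.0
shift [ 0.55 18.46  4.52] tool x heading -3.71 pos [0.57   0.0916 0.1991]
```

```bash
python3 -m crank '[0.2,5,-1,0,0,0,1,0.3,10,-1,0,0,0,1,0.4,15,-1,0,0,0,1,0.5,18.5,0,0,0,0,1,0.5,18.5,3,0,0,0,1,0.5,18.5,4.3,0,0,0,1,0.5,18.5,4.3,0,0,0,1,0.5,18.5,4.3,0,0,0,1]'; python3 -m crank '[0,0,0.2,0,0,0,1,0,0,0.4,0,0,0,1,0,0,0.6,0,0,0,1,0,0,0.8,0,0,0,1,0,0,1,0,0,0,1,0,0,1.2,0,0,0,1,0,0,1.2,0,0,0,1,0,0,1.2,0,0,0,1]' ; python3 -c "
from h import *
report([.5585,-.165,.155])"
```

```text
clock: 18.25
position: [0.5639, -0.092, 0.1577]
ee_rot: [-0.0, 1.0, -0.032, -0.0]
ft_force: [1.0, 0.2, -0.2]
gripper_width: 0.138
grasp_force: 25.0
clock: 19.05
position: [0.5642, -0.0934, 0.1467]
ee_rot: [0.0, 0.999, -0.033, 0.001]
ft_force: [-4.8, 1.2, 16.0]
gripper_width: 0.143
grasp_force: 25.0
shift [-0.1   7.19 -0.82] tool x heading -3.73 pos [ 0.5642 -0.0934  0.1467]
```

The small bore stops it (16 N upward). Offer it to the large bore.

```bash
python3 -m crank '[0,0,-1.2,0,0,0,1,-0.1,4,-1.2,0,0,0,1,-0.1,7.2,-1.2,0,0,0,1,-0.1,7.2,-1.2,0,0,0,1,-0.1,7.2,-1.2,0,0,0,1,-0.1,7.2,-1.2,0,0,0,1,-0.1,7.2,-1.2,0,0,0,1,-0.1,7.2,-1.2,0,0,0,1]'; python3 -m crank '[0,0,0.2,0,0,0,1,0,0,0.4,0,0,0,1,0,0,0.6,0,0,0,1,0,0,0.8,0,0,0,1,0,0,1,0,0,0,1,0,0,1.2,0,0,0,1,0,0,1.2,0,0,0,1,0,0,1.2,0,0,0,1]'
python3 - <<'E'
from h import *
report([.5585,-.165,.155])
top,pt,d=snap('top'); v,u=np.mgrid[210:310,395:470];px=np.c_[u.ravel(),v.ravel()]
P=bydepth(top,px,d);m=((P[:,2]>.012)&(P[:,2]<.06)).reshape(u.shape).astype(np.uint8)
c=max(cv2.findContours(m,0,1)[0],key=cv2.contourArea).reshape(-1,2)+[395,210]
print(cv2.minAreaRect((onplane(top,c,.026)[:,:2]*1000).astype(np.float32)))
E
```

```text
clock: 19.85
position: [0.5582, -0.1641, 0.1576]
ee_rot: [-0.0, 0.999, -0.032, -0.0]
ft_force: [-0.0, 0.3, -0.8]
gripper_width: 0.139
grasp_force: 25.0
clock: 20.65
position: [0.5588, -0.1647, 0.1463]
ee_rot: [-0.0, 0.999, -0.032, 0.001]
ft_force: [-1.6, 1.8, 8.3]
gripper_width: 0.142
grasp_force: 25.0
shift [-0.03  0.03 -0.87] tool x heading -3.7 pos [ 0.5588 -0.1647  0.1463]
((586.251220703125, -338.9828186035156), (82.79692840576172, 174.30589294433594), 80.79199981689453)
```

```bash
python3 -m crank '[0,0,0.1,0,0,0,1,0,0,0.2,0,0,0,1,0,0,0.2,0,0,0,1,0,0,0.2,0,0,0,1,0,0,0.2,0,0,0,1,0,0,0.2,0,0,0,1,0,0,0.2,0,0,0,1,0,0,0.2,0,0,0,1]'; python3 -m crank '[0,0,-4,0,0,0,1,0,0,-7,0,0,0,1,0,3,-8,0,0,0,1,0,6,-8,0,0,0,1,0,8,-8,0,0,0,1,0,8,-8,0,0,0,1,0,8,-8,0,0,0,1,0,8,-8,0,0,0,1]'
python3 - <<'E'
from h import *
report([.55,-.36,.2])
cm,p,d=snap('wrist','w11');cv2.imwrite('pics/c11.png',p)
E
```

```text
clock: 21.5
position: [0.5598, -0.1644, 0.1454]
ee_rot: [0.0, 0.999, -0.032, 0.002]
ft_force: [0.0, 4.3, 19.3]
gripper_width: 0.139
grasp_force: 25.1
clock: 22.3
position: [0.5531, -0.2436, 0.2234]
ee_rot: [-0.0, 0.999, -0.032, -0.0]
ft_force: [0.4, -0.0, -0.6]
gripper_width: 0.14
grasp_force: 25.0
shift [ 0.43 11.63  2.34] tool x heading -3.64 pos [ 0.5531 -0.2436  0.2234]
```

View pics/c11.png

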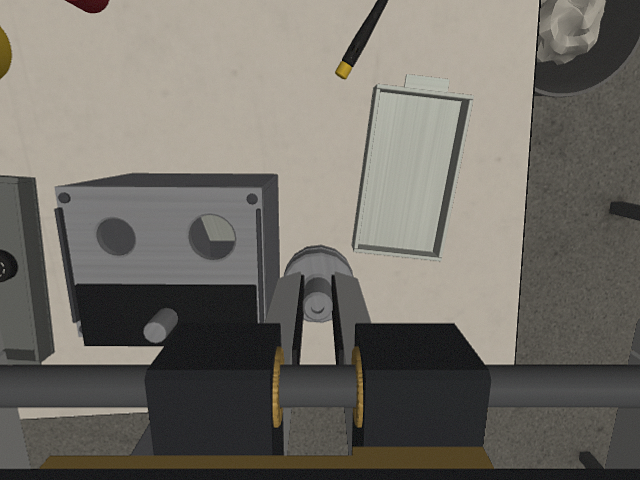

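The large bore stops it too (19 N), so it is a reject. The tray rim corners are at (376,88), (471,97), (440,259) and (354,248): the tray has been shifted, as the top view suggested. I aim for its new centre.

```bash
python3 -c "
from h import *
cm=optics.camera_model('wrist');c=onplane(cm,[[376,88],[471,97],[440,259],[354,248]],.026);print(c.round(3),np.linalg.norm(c-np.roll(c,1,0),axis=1).round(3));m=c.mean(0);print(m);report([m[0]-.01,m[1]+.0013,.09])"
```

```text
[[ 0.666 -0.305  0.026]
 [ 0.653 -0.391  0.026]
 [ 0.5   -0.365  0.026]
 [ 0.517 -0.279  0.026]] [0.152 0.087 0.155 0.088]
[ 0.58417308 -0.33532826  0.026     ]
shift [ 2.68  8.89 13.34] tool x heading -3.63 pos [ 0.5531 -0.2436  0.2235]
```

Edges of 0.154 and 0.087 m agree with 160 x 90, so I'm placing it.

```bash
python3 -m crank '[1,4,0,0,0,0,1,2,8,0,0,0,0,1,2.7,8.9,3,0,0,0,1,2.7,8.9,8,0,0,0,1,2.7,8.9,13.3,0,0,0,1,2.7,8.9,13.3,0,0,0,1,2.7,8.9,13.3,0,0,0,1,2.7,8.9,13.3,0,0,0,1]'; python3 -m crank '[0,0,3,0,0,0,1,0,0,4.8,0,0,0,1,0,0,5.4,0,0,0,1,0,0,5.7,0,0,0,1,0,0,5.7,0,0,0,1,0,0,5.7,0,0,0,1,0,0,5.7,0,0,0,1,0,0,5.7,0,0,0,1]'
```

```text
clock: 23.15
position: [0.5755, -0.3357, 0.0935]
ee_rot: [0.001, 0.999, -0.032, 0.002]
ft_force: [-0.3, -0.1, -1.0]
gripper_width: 0.141
grasp_force: 25.0
clock: 23.95
position: [0.5742, -0.3355, 0.0341]
ee_rot: [0.0, 0.999, -0.032, 0.0]
ft_force: [-0.3, 0.4, -1.5]
gripper_width: 0.14
grasp_force: 25.0
```

```bash
python3 -m crank '[0,0,0.2,0,0,0,1,0,0,0.2,0,0,0,1,0,0,0.2,0,0,0,0.8,0,0,0.2,0,0,0,0.6,0,0,0.2,0,0,0,0.6,0,0,0.2,0,0,0,0.6,0,0,-5,0,0,0,0.6,0,0,-8,0,0,0,0.5]';python3 -m crank '[0,0,-5,0,0,0,0.5,0,0,-10,0,0,0,0.5,-1,-4,-11,0,0,0,0.5,-3,-9,-11,0,0,0,0.5,-5,-14,-11,0,0,0,0.5,-7,-19,-11,0,0,0,0.5,-7,-19,-11,0,0,0,0.5,-7,-19,-11,0,0,0,0.5]'
python3 - <<'E'
from h import *
cm,p,d=snap('wrist','w12');report([.4995,-.1245,.128])
u,v=proj(cm,[.574,-.3365,.048])[0].round().astype(int);print("coupler px",u,v)
xs=[(a,b) for b in range(v-15,v+16) for a in range(u-15,u+16) if 0<=a<640 and 0<=b<480]
P=bydepth(cm,xs,d);m=(P[:,2]>.04)&(P[:,2]<.056);print("neck",m.sum(),P[m].mean(0) if m.any() else '')
u,v=proj(cm,[.4995,-.1245,.15])[0].round().astype(int);print("knob",u,v)
xs=[(a,b) for b in range(v-25,v+26) for a in range(u-25,u+26)]
P=bydepth(cm,xs,d);m=(P[:,2]>.144)&(P[:,2]<.156);print(m.sum(),(P[m].min(0)+P[m].max(0))/2,np.ptp(P[m],axis=0))
E
```

```text
clock: 24.75
position: [0.5743, -0.3354, 0.1156]
ee_rot: [0.0, 0.999, -0.032, 0.0]
ft_force: [0.2, -0.1, 0.7]
gripper_width: 0.452
grasp_force: 0.0
clock: 25.55
position: [0.5164, -0.1395, 0.2242]
ee_rot: [0.0, 1.0, -0.031, 0.0]
ft_force: [0.1, -1.0, -0.0]
gripper_width: 0.503
grasp_force: 0.0
shift [-1.82 -1.57  9.59] tool x heading -3.67 pos [ 0.5166 -0.1413  0.2239]
coupler px 534 142
neck 259 [ 0.57204209 -0.33483615  0.04642398]
knob 296 274
479 [ 0.49952838 -0.12471252  0.14817877] [0.01643421 0.01671999 0.00803644]
```

The coupler stands in the tray and the knob is at (0.4995,-0.1245). Grip it and push the cover shut.

```bash
python3 -m crank '[-1.8,-1.65,0,0,0,0,0.5,-1.8,-1.65,4,0,0,0,0.5,-1.8,-1.65,8,0,0,0,0.5,-1.8,-1.65,9.5,0,0,0,0.5,-1.8,-1.65,9.5,0,0,0,0.8,-1.8,-1.65,9.5,0,0,0,1,-1.8,-1.65,9.5,0,0,0,1,-1.8,-1.65,9.5,0,0,0,1]' 30; python3 -m crank '[0,0,0,0,0,0,1,1.5,0,0,0,0,0,1,3,0,0,0,0,0,1,4.5,0,0,0,0,0,1,5.7,0,0,0,0,0,1,6.2,0,0,0,0,0,1,6.4,0,0,0,0,0,1,6.4,0,0,0,0,0,1]'
```

```text
clock: 26.4
position: [0.4998, -0.1241, 0.1288]
ee_rot: [0.0, 0.999, -0.033, 0.0]
ft_force: [1.0, -0.3, 0.1]
gripper_width: 0.199
grasp_force: 0.0
clock: 27.2
position: [0.5615, -0.128, 0.1287]
ee_rot: [0.0, 0.999, -0.033, -0.002]
ft_force: [-16.6, -0.1, 16.5]
gripper_width: 0.173
grasp_force: 30.0
```

It's at the closed stop (−17 N). Release, rise and verify everything.

```bash
python3 -m crank '[0,0,0,0,0,0,0.8,0,0,0,0,0,0,0.5,0,0,0,0,0,0,0.5,0,0,0,0,0,0,0.5,0,0,-5,0,0,0,0.5,0,0,-10,0,0,0,0.5,-3,0,-12,0,0,0,0.5,-3,0,-12,0,0,0,0.5]'
python3 - <<'E'
from h import *
cm,p,d=snap('wrist','w13');print(bot.get_state()['ft_force'])
def blob(n,q,lo,hi,w):
    u,v=proj(cm,q)[0].round().astype(int)
    xs=[(a,b) for b in range(max(0,v-w),min(480,v+w+1)) for a in range(max(0,u-w),min(640,u+w+1))]
    P=bydepth(cm,xs,d);m=(P[:,2]>lo)&(P[:,2]<hi);print(n,(u,v),m.sum(),((P[m].min(0)+P[m].max(0))/2).round(4) if m.any() else '')
blob("knob",[.5595,-.1285,.15],.144,.156,25)
blob("tray coupler",[.572,-.335,.048],.04,.056,15)
blob("neck BR",[.461,.098,.048],.04,.056,15);blob("neck TR",[.571,.09,.048],.04,.056,15)
t,pt,_=snap('top','top2')
a=cv2.absdiff(pt,np.load('top.npz')['p']).max(2)>60
for n,q in(("tape",[.70,.07,.02]),("bottle",[.74,-.05,.05]),("driver",[.70,-.28,.01]),("ring",[.515,.18,.02]),("pen",[.53,.25,.01]),("cap",[.515,.095,.01])):
    u,v=proj(t,q)[0].astype(int);print(n,u,v,a[v-15:v+15,u-15:u+15].sum())
E
```

```text
clock: 28.0
position: [0.5329, -0.126, 0.2519]
ee_rot: [0.001, 0.999, -0.033, 0.002]
ft_force: [1.0, 0.5, -0.4]
gripper_width: 0.497
grasp_force: 0.0
[ 0.90932267  0.26318009 -0.73076267]
knob (np.int64(317), np.int64(204)) 413 [ 0.5614 -0.1292  0.1486]
tray coupler (np.int64(529), np.int64(161)) 210 [ 0.5718 -0.3363  0.0456]
neck BR (np.int64(108), np.int64(296)) 0 
neck TR (np.int64(94), np.int64(191)) 0 
tape 274 204 0
bottle 317 187 0
driver 400 204 286
ring 233 272 0
pen 208 267 0
cap 265 272 0
```

Run:
```python
from h import *
t=optics.camera_model('top')
for f in('top','top2'):
    p=cv2.imread(f'pics/{f}.png');h=cv2.cvtColor(p,cv2.COLOR_BGR2HSV)
    m=cv2.inRange(h,(15,120,100),(35,255,255))[160:230,370:440];v,u=np.nonzero(m);print(f,len(u),u.mean()+370,v.mean()+160)
```

```text
top 2 400.0 208.5
top2 4 400.25 208.75
```

The screwdriver hasn't moved; the change there is the robot or the tray in view. Handing in.

```bash
python3 -c "
from bench import order
print(order.job_done())"
```

```text
the job is handed in; nothing more can be done
None
```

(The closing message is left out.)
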